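Crank the phone clamp shut

ROBOT

A 6-joint arm with a two-finger parallel gripper is mounted at the origin on the work surface. World frame = base frame: x ahead of the robot, y to its left, z up, the work surface at z = 0. Lengths are in m, angles in rad, forces in N, time in s.
With the tool pointing down it reaches from about 0.25 to 0.775 m from the base axis. Payload 4 kg.
Tool frame: the origin (TCP) lies midway between the tips of the shut fingers; the grasp point (between the pads) lies 19 mm behind it (env.grip_depth is the z of the grasp point in the tool frame, in m); z points along the fingers, x is the direction in which the jaws open and shut, and the axes are right-handed (so a half turn about z gives the same grasp; the last joint's range is limited). The gripper opens to 94 mm and grips with 3 to 60 N. Pads are 16 mm wide; open, the fingers measure 119 mm over their backs; the gripper's body (75 mm by 177 mm) begins 78 mm behind the grasp point.
Start: joints at [-1.301, 0.087, 1.371, -0, 1.684, -0.103], TCP at [0.2, -0.512, 0.206] pointing down, gripper open.
Joint ranges: [-3.1, 3.1], [-0.76, 2.03], [0.27, 2.55], [-1.08, 4.22], [0.17, 2.65], [-2.57, 2.57]. Speed limits (rad/s): [2.79, 2.79, 3.14, 3.14, 3.14, 3.14].

INTERFACE

Orientations are given as a unit quaternion [x, y, z, w].
In Python, from plant import env gives the robot as it stands.
- The arm moves only by the tool send_rows, never from a script. Its argument "motion" is one flat list of numbers, 4 for each row, row after row: the shift along the tool's x, y, z in units of 60 mm (1.0 is 60 mm), then the turn about the tool's z in degrees. In form: [dx, dy, dz, yaw, dx, dy, dz, yaw, ...]. A call has exactly 8 rows; each row shifts and turns the commanded pose from where the row before left it, along the tool's axes as they then stand; what a row does not reach is not made up. A row lasts 1/8 s, in which the tool goes at most 62.5 mm and 10.7 degrees, less where a joint would pass 70% of its speed; a pose out of reach is approached as far as the arm can. A call is refused whole if a number of a shift passes 1 or a number of a turn 10.7, either way. A call with a gripper value outside its range is refused whole. "gripper" is the finger opening in mm, from 0 to 94, set as the call begins (left out, the last holds). The fingers move at their own pace and stop on an object; "force" is the grip in N (left out, the last holds). Time passes only in rows, so rows that do not move let the fingers close, or fill a call up. It gives the time, the measured TCP pose, the force and the opening at its end, in the units of the state.
- env.observe(): the state, without advancing time (a new reading comes with each control period).
- env.snapshot(name): name is "side" or "top"; returns (picture, depth): 400x640x3 uint8, red, green, blue; 400x640 float32, m along the optical axis (not along the pixel's ray), 0 where there is no reading.
- env.get_calibration(name): a dict with "camera_matrix" (3x3 intrinsics, pixels), "dist" ([k1, k2, p1, p2, k3] as OpenCV has them; the pictures are not rectified), "R" (3x3) and "t" (3): a world point X has camera coordinates R X + t. Camera axes: x right, y down, z forward; pixel columns grow to the right and rows downward; lengths in m; the calibration is good to about 2 mm. A picture is of the moment at which its call begins. get_calibration takes no time and is no camera call.
- env.job_done(): hands the job in, once; it reports no verdict.
The state is a dict: "time": time; "joint_pos": joint angles; "joint_velocities": joint speeds; "tau": joint torques, N m; "tcp_pos": TCP position; "orientation": TCP orientation; "contact_force": force on the tool from outside, world axes, zero at the start; "ft_torque": the same for the moment, N m; "finger_gap": finger opening in m.
Only numpy, scipy, OpenCV 4.12 (cv2) and the standard library are available. Lean on these libraries where they do the work, as an engineer would, in place of code of your own. Each camera call takes 0.05 s, during which the arm holds its last target.

TASK

A phone lies loose in the repair clamp. Pick up the loose crank, set its hex socket down into the clamp's drive well and feel for the hidden hex until the crank drops fully home, then turn the crank clockwise (seen from above) until the sliding jaw holds the phone snugly against the stop. Leave the crank standing fully seated in the well, close the jaw only by the crank, do not touch the phone, the jaw or the stop with the robot, and do not disturb the bottle, the screw tray or the screwdriver.

Things in the scene. Friction and masses are not known exactly. Their poses are not given: they have to be found in the camera images.
- well_mouth (a point): Centre of the mouth of the clamp's drive well, 64 mm above the bench: a chamfered bore, 54 mm wide, 32 mm deep, in a grey 90 x 90 mm housing, the clamp's highest part. The clamp is fixed; +y points from the well along the bed to jaw and stop. The hex inside works the jaw through a rack: clockwise from above closes it, 8 mm per radian (50 mm per turn)
- well_floor (a point): Centre of the well's floor, 32 mm above the bench. From it rises a steel hex, 30 mm across flats, 13 mm tall, topped by a round tapered nose (31 mm wide at its foot, 12 mm tall) that centres the socket. Which way its flats face is random and not reported. It turns with about 0.11 N m of friction; a slip clutch gives at 0.25 N m, so turning on when the phone is held does no harm
- crank_boss (a point): Centre of the crank's square orange boss, by which it is lifted: 22 x 22 x 38 mm, on the crank's axis above the arm, flats along the crank's x and y. z is the axis; +x points from hub to knob. The crank stands on the bench socket down, this point 75 mm up. Mass about 0.27 kg, balanced by a counterweight, so it stands by itself
- crank: The whole crank; origin and axes as crank_socket. Heights above its lower end: steel hex hub, 42 mm across flats, 0 to 46 mm; arm, 18 mm wide, 46 to 56 mm, out to 84 mm from the axis; counterweight 24 x 24 mm, 45 to 61 mm, reaching 42 mm out at -x; boss 56 to 94 mm; knob 56 to 100 mm. Fully home, its arm is 14 mm above the housing
- crank_socket (a point): Centre of the mouth of the crank's hex socket, 75 mm below crank_boss; axes alike. It opens downward, 32 mm across flats, 27 mm deep, corners on +x and every 60 degrees. It drops over the hex only within about 7 degrees of a match, else it rests on the hex's top, 13 mm too high; turned while lightly pressed down, it drops home. Fully home, this point lies on well_floor
- crank_knob (a point): Centre of the crank's round orange knob, 20 mm in diameter, 44 mm tall, 75 mm from the crank's axis along its +x and 79 mm above the socket's mouth. It spins freely on its pin, so fingers may keep their heading as the crank goes round. Axes as crank_boss
- jaw: Blue sliding jaw with a rubber face, 110 x 16 x 20 mm. Origin at the lower edge of its gripping face, mid-length; it closes along its +y, towards the stop, driven by the crank, and stays where it is left
- stop: Blue fixed jaw, the stop, 110 x 16 x 20 mm, fast on the bed. Origin at the lower edge of its gripping face, mid-length; +y points away from the sliding jaw. The jaw's origin starts 101 to 115 mm before it along y and is 76 mm before it when the phone is held
- phone: Black phone lying glass up on the bed between jaw and stop, 150 mm (its x, along the jaws) by 76 mm (its y) by 9 mm, 0.2 kg. Origin at the centre of its underside
- flux_bottle: Small clear bottle, 48 mm in diameter, 120 mm tall, standing; origin at the centre of its foot
- screw_tray: Yellow screw tray, 80 x 100 x 18 mm; origin at the centre of its underside
- driver: Screwdriver, 150 mm long, lying along its x on the mat; its handle is at -x
Mind the look-alikes: they are no part of the job. There is more than one size of the crank; the job needs the smaller.

How it is judged:
By the outcome, as a careful person would: the job done as asked, in the order asked, and still so for the second after the job is handed in, with the robot touching nothing.
It also fails if it takes over 67 s, if anything falls off the work surface, if the arm or the gripper's body presses on something with over 40 N, if the wrist force passes 120 N, or if a joint passes its speed limit or range.

## Working session

There is one attempt and no reset: what is moved stays moved. The work goes in short steps, Python scripts to look and compute and a tool call to move; the robot and the scene stay as the last step left them, time stands still between calls to the robot, and variables do not carry over. Pictures are saved under pics/ and viewed, and the job is handed in when it is done.

Besides the shell and the picture viewer there is one more tool, called after "Call:" as name(argument=value, ...) on one line, values as JSON. send_rows: Moves the arm, as the interface text tells. Its arguments: {"type":"object","properties":{"motion":{"type":"array"},"gripper":{"type":"number"},"force":{"type":"number"}},"required":["motion"]}

```bash
ls; mkdir -p pics; python3 - <<'E'
from plant import env
import numpy as np,cv2
s=env.observe();print({k:np.round(v,3) for k,v in s.items()})
for n in ("side","top"):
    p,d=env.snapshot(n);cv2.imwrite(f"pics/{n}0.png",p[...,::-1]);np.save(f"pics/{n}0.npy",d)
    c=env.get_calibration(n);print(n,c)
E
```

```text
pics
{'time': np.float64(0.0), 'joint_pos': array([-1.301,  0.088,  1.372, -0.   ,  1.684, -0.103]), 'joint_velocities': array([ 0.   ,  0.001,  0.001,  0.   ,  0.003, -0.   ]), 'tau': array([-1.0000e-03, -3.4019e+01, -3.0243e+01,  7.2000e-02,  3.3000e-02,
       -0.0000e+00]), 'tcp_pos': array([ 0.2  , -0.512,  0.204]), 'orientation': array([ 0.826, -0.564, -0.001, -0.001]), 'contact_force': array([-0.136,  0.153,  0.777]), 'ft_torque': array([ 0.006, -0.048,  0.021]), 'finger_gap': np.float64(0.094)}
side {'camera_matrix': array([[430.77117043,   0.        , 314.83458916],
       [  0.        , 430.77117043, 205.73177421],
       [  0.        ,   0.        ,   1.        ]]), 'dist': array([-0.11344641,  0.        ,  0.        ,  0.        ,  0.        ]), 'R': array([[-0.93014441, -0.3667257 , -0.01853729],
       [-0.23443295,  0.63194405, -0.73870692],
       [ 0.28261734, -0.68275836, -0.67377181]]), 't': array([0.55274253, 0.21276686, 0.66510234])}
top {'camera_matrix': array([[380.8253438 ,   0.        , 314.38012735],
       [  0.        , 380.8253438 , 202.10881631],
       [  0.        ,   0.        ,   1.        ]]), 'dist': array([-0.05658192,  0.        ,  0.        ,  0.        ,  0.        ]), 'R': array([[ 0.0264213 , -0.99964821, -0.002319  ],
       [-0.98338644, -0.02557459, -0.17971378],
       [ 0.17959125,  0.00702875, -0.98371621]]), 't': array([-0.0752124 ,  0.62023189,  0.89904575])}
```

View pics/top0.png

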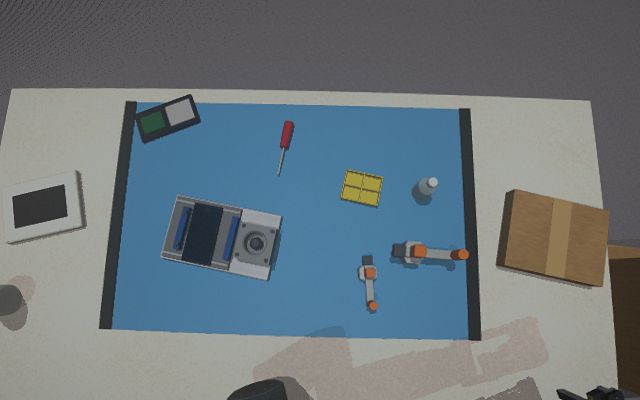

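View pics/side0.png

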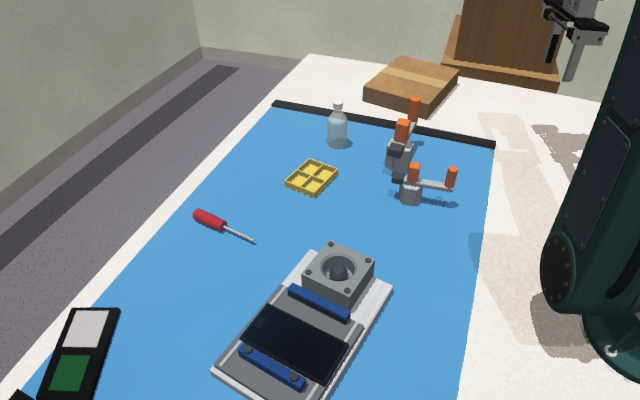

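The top view shows two cranks. One has its boss at (417,251) and knob at (462,254); the other has its boss at (370,272) and knob at (373,305), and looks smaller. The well is at (257,243). In the side view the cranks are at (402,130) and (414,172). I'll measure both to confirm the sizes.

```bash
cat > h.py <<'E'
import numpy as np,cv2
from plant import env
def ray(n,uv):
    c=env.get_calibration(n);u=cv2.undistortPoints(np.array(uv,float).reshape(-1,1,2),c["camera_matrix"],c["dist"]).reshape(-1,2)
    d=np.c_[u,np.ones(len(u))]@c["R"]; o=-c["R"].T@c["t"]; return o,d
def atz(n,uv,z):
    o,d=ray(n,uv); return o+d*((z-o[2])/d[:,2])[:,None]
def proj(n,X):
    c=env.get_calibration(n);return cv2.projectPoints(np.array(X,float).reshape(-1,1,3),cv2.Rodrigues(c["R"])[0],c["t"],c["camera_matrix"],c["dist"])[0].reshape(-1,2)
def cloud(n,d):
    v,u=np.mgrid[:400,:640];o,r=ray(n,np.c_[u.ravel(),v.ravel()]);return (o+r*d.reshape(-1,1)).reshape(400,640,3)
E
python3 - <<'E'
from h import *
for n in("top","side"):
    p=cv2.imread(f"pics/{n}0.png");d=np.load(f"pics/{n}0.npy");C=cloud(n,d)
    hsv=cv2.cvtColor(p,cv2.COLOR_BGR2HSV)
    m=((hsv[...,0]<14)&(hsv[...,0]>4)&(hsv[...,1]>180)&(hsv[...,2]>90)).astype(np.uint8)
    k,l,st,ce=cv2.connectedComponentsWithStats(m)
    for i in range(1,k):
        if st[i,4]>25:
            P=C[l==i];P=P[P[:,2]>0.02]
            if len(P)<5: continue
            zt=np.percentile(P[:,2],95);T=P[P[:,2]>zt-.006]
            print(n,ce[i].round(1),st[i,4],'top z',zt.round(4),'topcentroid',T.mean(0).round(4),'range',np.ptp(T,0).round(3))
t=cv2.imread("pics/top0.png")
cv2.imwrite("pics/c1.png",np.hstack([cv2.resize(t[230:320,350:480],None,fx=4,fy=4,interpolation=cv2.INTER_CUBIC)]))
cv2.imwrite("pics/c2.png",cv2.resize(t[185:290,155:295],None,fx=5,fy=5,interpolation=cv2.INTER_CUBIC))
E
```

```text
(no output)
```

View pics/c1.png

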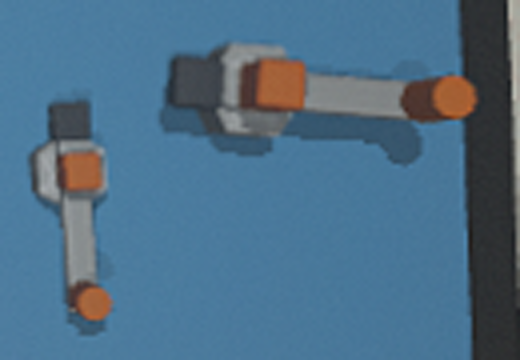

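View pics/c2.png

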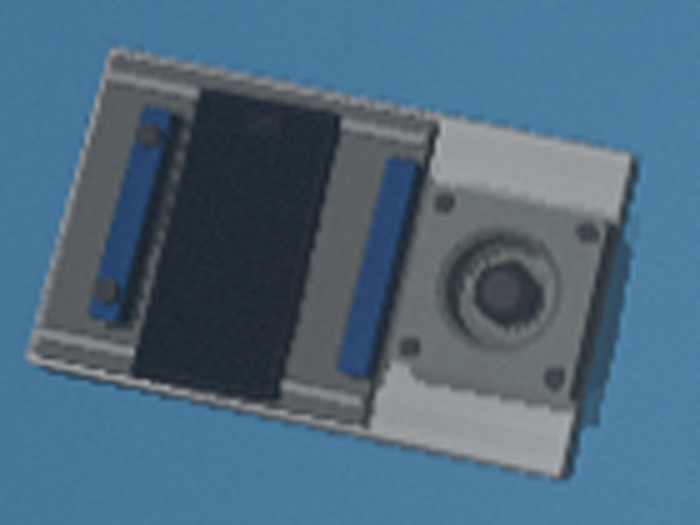

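The crop confirms two candidates. At left is the small crank, boss about (370,272) and knob about (373,305). At right is the large one, boss about (420,251) and knob about (463,254). The clamp crop shows the stop on the left, the phone, the jaw at about (232,238), and the well at about (256,242). My colour mask found nothing, so I'll loosen it.

```bash
python3 - <<'E'
from h import *
for n in("top","side"):
    p=cv2.imread(f"pics/{n}0.png");d=np.load(f"pics/{n}0.npy");C=cloud(n,d)
    hsv=cv2.cvtColor(p,cv2.COLOR_BGR2HSV)
    m=((hsv[...,0]<14)&(hsv[...,0]>4)&(hsv[...,1]>170)&(hsv[...,2]>60)).astype(np.uint8)
    k,l,st,ce=cv2.connectedComponentsWithStats(m)
    print(n,k,np.isfinite(d).mean(),(d>0).mean(), d.max())
    for i in range(1,k):
        if st[i,4]>15:
            P=C[l==i];P=P[P[:,2]>0.02]
            print(ce[i].round(1),st[i,4],len(P))
            if len(P)<5: continue
            zt=np.percentile(P[:,2],90);T=P[P[:,2]>zt-.008]
            print('   top z',zt.round(4),'c',T.mean(0).round(4),'range',np.ptp(T,0).round(3))
p=cv2.imread("pics/top0.png");print(p[272,370],p[305,373],C[172,414])
E
```

```text
top 5 1.0 0.996234375 1.9948729
[423.8 249.7] 21 21
   top z 0.1234 c [ 0.5058 -0.313   0.1218] range [0.023 0.012 0.004]
[463.1 254. ] 70 70
   top z 0.1321 c [ 0.4973 -0.4007  0.1303] range [0.021 0.019 0.01 ]
side 5 1.0 0.9960078125 3.3528476
[414.7  98.9] 43 43
   top z 0.1292 c [ 0.4977 -0.3962  0.1281] range [0.021 0.021 0.005]
[403.3 121.9] 70 70
   top z 0.121 c [ 0.5027 -0.2989  0.1199] range [0.024 0.024 0.006]
[414.6 165.2] 42 42
   top z 0.0933 c [ 0.4516 -0.1902  0.0924] range [0.018 0.016 0.004]
[452.7 168.6] 34 34
   top z 0.1005 c [ 0.3774 -0.1966  0.0993] range [0.014 0.015 0.004]
[ 60  98 162] [ 60  99 162] [ 0.44986838 -0.18352448  0.08040447]
```

```bash
python3 - <<'E'
from h import *
for n in("top","side"):
    d=np.load(f"pics/{n}0.npy");C=cloud(n,d).reshape(-1,3)
    def sel(c,r,z0,z1):
        return C[(np.hypot(*(C[:,:2]-c).T)<r)&(C[:,2]>z0)&(C[:,2]<z1)]
    def mid(P): return (P[:,:2].max(0)+P[:,:2].min(0))/2
    b=sel([.4516,-.19],.025,.089,.1);k=sel([.377,-.197],.022,.095,.106)
    rb=cv2.minAreaRect(b[:,:2].astype(np.float32)*1000);rk=cv2.minEnclosingCircle(k[:,:2].astype(np.float32)*1000)
    print(n,'boss',len(b),b.mean(0).round(4),rb,'knob',len(k),k.mean(0).round(4),rk)
    v=b.mean(0)-k.mean(0);print(' dist',np.hypot(v[0],v[1]),'yaw(+x hub->knob)',np.degrees(np.arctan2(-v[1],-v[0])))
    w0=atz(n,[[257,243]] if n=="top" else [[339,263]],.064)[0];print(' well guess',w0.round(4))
    h=sel(w0[:2],.075,.059,.069);rh=cv2.minAreaRect(h[:,:2].astype(np.float32)*1000);print(' housing',len(h),h.mean(0).round(4),rh)
E
```

```text
top boss 86 [ 0.4523 -0.1942  0.0945] ((452.6300354003906, -194.6334991455078), (18.499813079833984, 21.447364807128906), 1.3674242496490479) knob 60 [ 0.3776 -0.201   0.1011] ((377.4094543457031, -201.3413543701172), 9.784687995910645)
 dist 0.074961277290027 yaw(+x hub->knob) -174.83155792469418
 well guess [0.5153 0.0786 0.064 ]
 housing 970 [0.5164 0.085  0.0642] ((516.3944091796875, 85.19380950927734), (91.43218994140625, 88.0210952758789), 79.80992889404297)
side boss 75 [ 0.4516 -0.1891  0.092 ] ((450.9143981933594, -189.7414093017578), (21.90774917602539, 22.03409767150879), 2.7306411266326904) knob 56 [ 0.3775 -0.1954  0.0985] ((377.2965087890625, -196.51544189453125), 10.426939010620117)
 dist 0.07443253435918251 yaw(+x hub->knob) -175.11745577560512
 well guess [0.518  0.0807 0.064 ]
 housing 1776 [0.5167 0.0901 0.063 ] ((517.6738891601562, 87.33804321289062), (92.25891876220703, 91.98440551757812), 79.9023208618164)
```

The small crank is confirmed: boss top at 94 mm, knob top at 100 mm, spacing 75 mm. The large one measures 122 and 131 mm. The two cameras differ by a few mm, so I'll overlay a model to pin down the poses.

```bash
cat >> h.py <<'E'
def circ(c,r,z,n=60):
    a=np.linspace(0,2*np.pi,n);return np.c_[c[0]+r*np.cos(a),c[1]+r*np.sin(a),np.full(n,z)]
def sq(c,hx,hy,z,yaw):
    P=np.array([[hx,hy],[-hx,hy],[-hx,-hy],[hx,-hy],[hx,hy]]);k,s=np.cos(yaw),np.sin(yaw)
    return np.c_[P@np.array([[k,s],[-s,k]])+c,np.full(5,z)]
def overlay(n,img,polys,box,f,name):
    u0,v0,u1,v1=box;o=cv2.resize(img[v0:v1,u0:u1],None,fx=f,fy=f,interpolation=cv2.INTER_CUBIC)
    for P,col in polys:
        q=(proj(n,P)-[u0,v0]+.5)*f-.5
        cv2.polylines(o,[np.round(q*16).astype(np.int32)],False,col,1,cv2.LINE_AA,4)
    cv2.imwrite(name,o);return o
E
python3 - <<'E'
from h import *
est={"top":((.4526,-.1946),(.5164,.0852)),"side":((.4512,-.1896),(.5177,.0873))}
for n in("top","side"):
    b,w=[np.array(x) for x in est[n]];y=np.radians(-175);k=b+.075*np.array([np.cos(y),np.sin(y)])
    pol=[(sq(b,.011,.011,.094,y),(0,255,0)),(circ(k,.01,.1),(0,255,0)),(circ(b,.0242,.046),(255,255,0)),(circ(b,.0242,.0),(255,0,255))]
    pw=[(circ(w,.027,.064),(0,0,255)),(sq(w,.045,.045,.064,np.radians(-10)),(0,255,255))]
    p=cv2.imread(f"pics/{n}0.png")
    A=overlay(n,p,pol,(350,240,420,320) if n=="top" else (380,150,470,215),6,"pics/a.png")
    B=overlay(n,p,pw,(225,195,295,285) if n=="top" else (295,230,385,310),6,"pics/b.png")
    H=max(A.shape[0],B.shape[0]);f=lambda I:cv2.copyMakeBorder(I,0,H-I.shape[0],0,0,cv2.BORDER_CONSTANT)
    O=np.hstack([f(A),f(B)]);s=min(1,800/O.shape[1]);cv2.imwrite(f"pics/ov_{n}.png",cv2.resize(O,None,fx=s,fy=s) if s<1 else O)
E
```

```text
(no output)
```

View pics/ov_top.png

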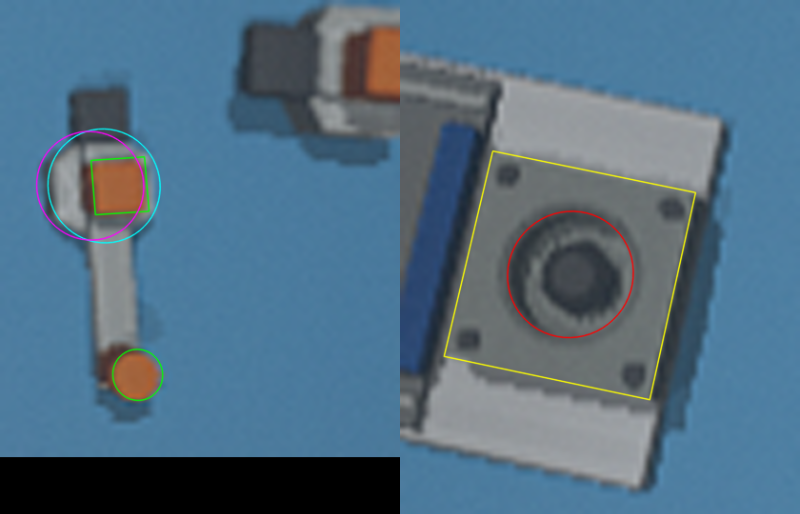

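View pics/ov_side.png

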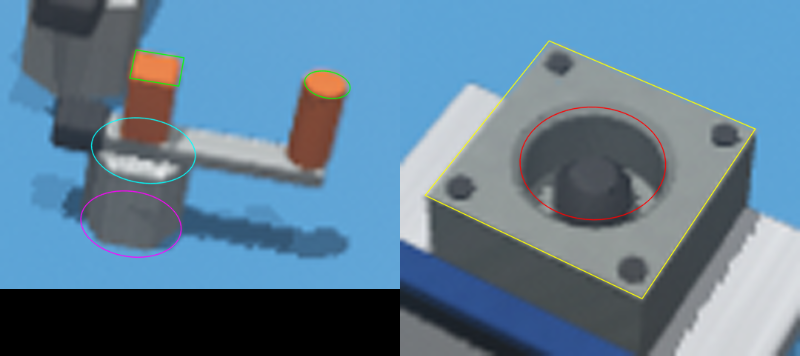

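```bash
cat >> h.py <<'E'
def tool():
    s=env.observe();x,y,z,w=s["orientation"];psi=np.degrees(np.arctan2(2*(x*y+w*z),1-2*(y*y+z*z)));return s,s["tcp_pos"],psi
def plan(p0,psi0,p1,psi1,n=8,calls=1):
    """uniform rows; turn sign: +yaw lowers psi. psi not wrapped"""
    N=n*calls;out=[];p=np.array(p0,float);psi=psi0
    for i in range(N):
        tgt=np.array(p0)+(np.array(p1)-p0)*(i+1)/N; d=tgt-p;a=np.radians(psi)
        r=np.array([d[0]*np.cos(a)+d[1]*np.sin(a),d[0]*np.sin(a)-d[1]*np.cos(a),-d[2]])/.06;r=r.round(2)
        yw=round(psi-(psi0+(psi1-psi0)*(i+1)/N),1)
        p=p+.06*np.array([r[0]*np.cos(a)+r[1]*np.sin(a),r[0]*np.sin(a)-r[1]*np.cos(a),-r[2]]);psi-=yw
        out.append([*r,yw])
    for c in range(calls): print([float(v) for r in out[c*n:c*n+n] for v in r])
    print('end',p.round(4),round(psi,1),'max',np.abs(out).max(0))
def st():
    s,p,psi=tool();print('t',round(float(s["time"]),2),'tcp',p.round(4),'psi',round(psi,1),'F',s["contact_force"].round(1),'M',s["ft_torque"].round(2),'gap',round(float(s["finger_gap"]),4),'j6',round(np.degrees(s["joint_pos"][5]),1))
E
python3 - <<'E'
from h import *
plan([.2,-.512,.206],-68.6,[.452,-.192,.17],95,calls=2)
E
```

```text
[-0.21, -0.37, 0.04, -10.2, -0.15, -0.4, 0.03, -10.2, -0.08, -0.41, 0.04, -10.3, 0.01, -0.43, 0.04, -10.2, 0.07, -0.41, 0.04, -10.2, 0.15, -0.4, 0.03, -10.2, 0.22, -0.36, 0.04, -10.3, 0.28, -0.32, 0.04, -10.2]
[0.34, -0.27, 0.04, -10.2, 0.37, -0.2, 0.03, -10.2, 0.4, -0.13, 0.04, -10.3, 0.42, -0.06, 0.04, -10.2, 0.43, 0.02, 0.04, -10.2, 0.41, 0.09, 0.03, -10.2, 0.39, 0.16, 0.04, -10.3, 0.36, 0.23, 0.04, -10.2]
end [ 0.4518 -0.1918  0.17  ] 95.0 max [ 0.43  0.43  0.04 10.3 ]
```

Call:
send_rows(motion=[-0.21,-0.37,0.04,-10.2,-0.15,-0.4,0.03,-10.2,-0.08,-0.41,0.04,-10.3,0.01,-0.43,0.04,-10.2,0.07,-0.41,0.04,-10.2,0.15,-0.4,0.03,-10.2,0.22,-0.36,0.04,-10.3,0.28,-0.32,0.04,-10.2], gripper=60, force=25)

```text
time: 1.1
tcp_pos: [0.3265, -0.3515, 0.1868]
orientation: [0.993, 0.117, -0.0, -0.0]
contact_force: [0.0, -0.1, -0.5]
finger_gap: 0.0602
```

Call:
send_rows(motion=[0.34,-0.27,0.04,-10.2,0.37,-0.2,0.03,-10.2,0.4,-0.13,0.04,-10.3,0.42,-0.06,0.04,-10.2,0.43,0.02,0.04,-10.2,0.41,0.09,0.03,-10.2,0.39,0.16,0.04,-10.3,0.36,0.23,0.04,-10.2])

```text
time: 2.1
tcp_pos: [0.4525, -0.1913, 0.1688]
orientation: [0.674, 0.739, -0.0, -0.0]
contact_force: [-0.4, 0.3, -0.4]
finger_gap: 0.06
```

```bash
python3 - <<'E'
from h import *
st()
for n in("top","side"):
    p,d=env.snapshot(n);cv2.imwrite(f"pics/{n}1.png",p[...,::-1]);np.save(f"pics/{n}1.npy",d)
t=cv2.imread("pics/top1.png")[200:330,300:450];s=cv2.imread("pics/side1.png")[90:220,340:490]
cv2.imwrite("pics/v1.png",np.hstack([cv2.resize(x,(400,347),interpolation=cv2.INTER_CUBIC) for x in(t,s)]))
st()
E
```

```text
t 2.1 tcp [ 0.4525 -0.1913  0.1688] psi 95.3 F [-0.4  0.3 -0.4] M [ 0.03 -0.12  0.  ] gap 0.06 j6 -124.8
t 2.2 tcp [ 0.4528 -0.1904  0.1686] psi 95.1 F [-0.8  0.2  0.3] M [ 0.05 -0.11 -0.03] gap 0.06 j6 -124.6
```

View pics/v1.png

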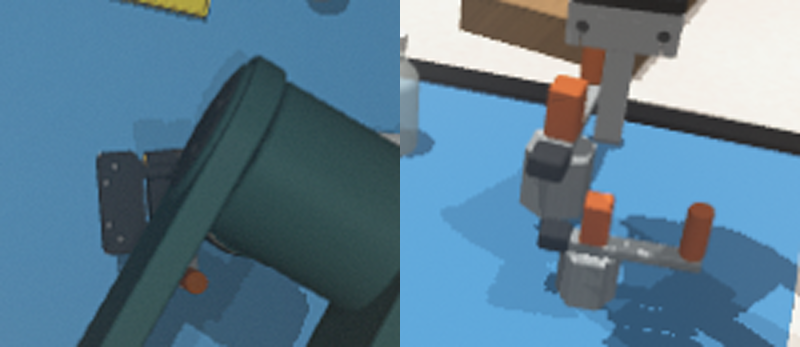

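The right half of the crop shows the finger (crop px 605,140) above the small crank's boss (crop px 598,215). The large crank stands clear behind it. I'll go straight down.

Call:
send_rows(motion=[0,0,0.3,0,0,0,0.3,0,0,0,0.3,0,0,0,0.3,0,0,0,0.25,0,0,0,0.2,0,0,0,0.12,0,0,0,0.07,0])

```text
time: 3.2
tcp_pos: [0.4524, -0.1922, 0.0588]
orientation: [0.676, 0.737, -0.0, 0.0]
contact_force: [-0.2, 0.4, -0.6]
finger_gap: 0.0602
```

```bash
python3 - <<'E'
from h import *
st()
p,d=env.snapshot("side");cv2.imwrite(f"pics/side2.png",p[...,::-1])
cv2.imwrite("pics/v2.png",cv2.resize(p[110:230,350:500,::-1],(750,600),interpolation=cv2.INTER_CUBIC))
E
```

```text
t 3.2 tcp [ 0.4524 -0.1922  0.0588] psi 95.0 F [-0.2  0.4 -0.6] M [ 0.1  -0.13  0.04] gap 0.0602 j6 -124.6
```

View pics/v2.png

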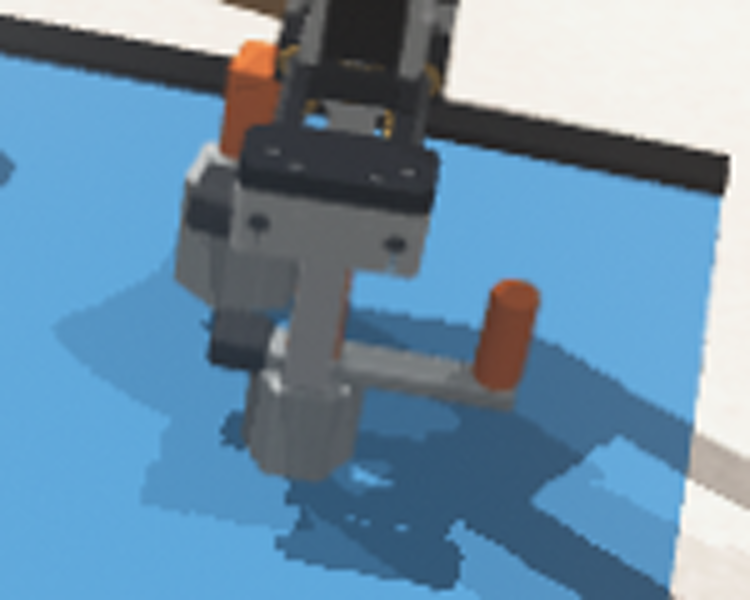

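The finger (crop px 320,320) stands in front of the boss and the arm is free. Now I close.

Call:
send_rows(motion=[0,0,0,0,0,0,0,0,0,0,0,0,0,0,0,0,0,0,0,0,0,0,0,0,0,0,0,0,0,0,0,0], gripper=10, force=30)

```text
time: 4.25
tcp_pos: [0.4525, -0.1924, 0.0592]
orientation: [0.676, 0.737, -0.0, 0.0]
contact_force: [-0.1, -1.3, 2.5]
finger_gap: 0.0218
```

Call:
send_rows(motion=[0,0,-0.1,0,0,0,-0.2,0,0,0,-0.3,0,0,0,-0.3,0,0,0,-0.3,0,0,0,-0.3,0,0,0,-0.2,0,0,0,-0.1,0])

```text
time: 5.25
tcp_pos: [0.4526, -0.1923, 0.1681]
orientation: [0.676, 0.737, 0.0, 0.001]
contact_force: [0.4, 0.9, -3.6]
finger_gap: 0.0214
```

```bash
python3 - <<'E'
from h import *
st()
p,d=env.snapshot("side");cv2.imwrite(f"pics/side3.png",p[...,::-1]);np.save("pics/side3.npy",d)
cv2.imwrite("pics/v3.png",cv2.resize(p[80:220,340:500,::-1],(686,600),interpolation=cv2.INTER_CUBIC))
E
```

```text
t 5.25 tcp [ 0.4526 -0.1923  0.1681] psi 95.0 F [ 0.4  0.9 -3.6] M [ 0.09 -0.16  0.03] gap 0.0214 j6 -124.6
```

View pics/v3.png

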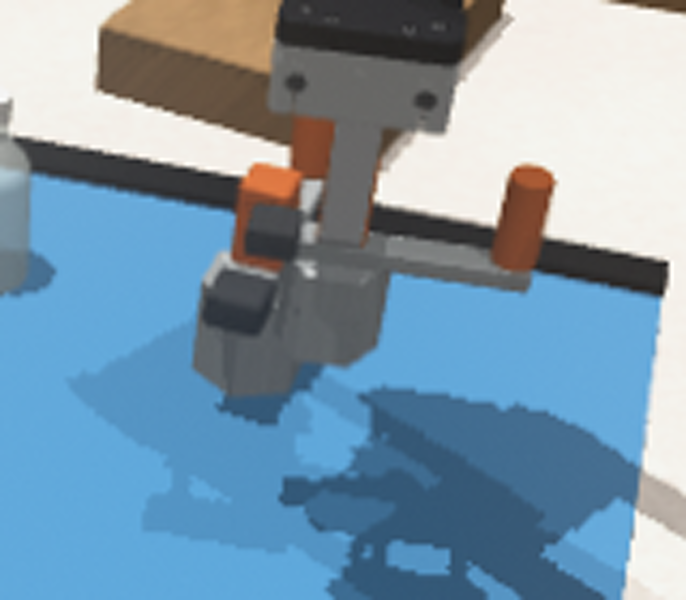

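Lifted: the gap holds at 21.4 mm and the crank hangs level, with its knob at crop px (525,215). The gripped y (-0.192) lies midway between the two cameras' readings, so I'll use the mean for the well too.

```bash
python3 - <<'E'
from h import *
plan([.4525,-.1923,.17],95,[.517,.086,.17],142,calls=2)
C=cloud("side",np.load("pics/side3.npy")).reshape(-1,3)
y=np.radians(-175);k=np.array([.4526,-.1923])+.075*np.array([np.cos(y),np.sin(y)])
P=C[(np.hypot(*(C[:,:2]-k).T)<.022)&(C[:,2]>.195)&(C[:,2]<.22)];print('knob exp',k,.1681-.0592+.1,'meas',P.mean(0),cv2.minEnclosingCircle((P[:,:2]*1000).astype(np.float32)))
E
```

```text
[0.28, 0.09, -0.0, -2.9, 0.28, 0.11, -0.0, -3.0, 0.27, 0.12, -0.0, -2.9, 0.27, 0.13, -0.0, -2.9, 0.26, 0.15, -0.0, -3.0, 0.25, 0.16, -0.0, -2.9, 0.24, 0.18, -0.0, -3.0, 0.23, 0.18, -0.0, -2.9]
[0.22, 0.2, -0.0, -2.9, 0.22, 0.21, -0.0, -3.0, 0.2, 0.22, -0.0, -2.9, 0.19, 0.23, -0.0, -2.9, 0.18, 0.23, -0.0, -3.0, 0.16, 0.25, -0.0, -2.9, 0.15, 0.26, -0.0, -3.0, 0.14, 0.26, -0.0, -2.9]
end [0.5171 0.0859 0.17  ] 142.0 max [0.28 0.26 0.   3.  ]
knob exp [ 0.3778854  -0.19883668] 0.2089 meas [ 0.37739598 -0.19227826  0.20410777] ((376.66961669921875, -194.59683227539062), 10.251221656799316)
```

Call:
send_rows(motion=[0.28,0.09,0,-2.9,0.28,0.11,0,-3,0.27,0.12,0,-2.9,0.27,0.13,0,-2.9,0.26,0.15,0,-3,0.25,0.16,0,-2.9,0.24,0.18,0,-3,0.23,0.18,0,-2.9])

```text
time: 6.3
tcp_pos: [0.4849, -0.052, 0.1671]
orientation: [0.51, 0.86, -0.0, 0.0]
contact_force: [-0.5, 0.6, -3.9]
finger_gap: 0.0216
```

Call:
send_rows(motion=[0.22,0.2,0,-2.9,0.22,0.21,0,-3,0.2,0.22,0,-2.9,0.19,0.23,0,-2.9,0.18,0.23,0,-3,0.16,0.25,0,-2.9,0.15,0.26,0,-3,0.14,0.26,0,-2.9])

```text
time: 7.3
tcp_pos: [0.5174, 0.0871, 0.167]
orientation: [0.324, 0.946, -0.0, 0.0]
contact_force: [0.4, -0.7, -3.1]
finger_gap: 0.0218
```

Call:
send_rows(motion=[0,0,0.1,0,0,0,0.1,0,0,0,0.1,0,0,0,0.1,0,0,0,0.05,0,0,0,0.05,0,0,0,0,0,0,0,0,0])

```text
time: 8.3
tcp_pos: [0.5173, 0.086, 0.1373]
orientation: [0.326, 0.945, 0.0, 0.0]
contact_force: [0.9, -0.4, -3.2]
finger_gap: 0.0221
```

```bash
python3 - <<'E'
from h import *
st()
s,p0,psi=tool()
for n in("side","top"):
    p,d=env.snapshot(n);p=np.ascontiguousarray(p[...,::-1]);cv2.imwrite(f"pics/{n}4.png",p);np.save(f"pics/{n}4.npy",d)
    if n=="side":
        b=p0[:2];y=np.radians(psi+90);z0=p0[2]-.0592;k=b+.075*np.array([np.cos(y),np.sin(y)])
        w=np.array([.517,.086])
        overlay(n,p,[(circ(b,.0242,z0),(255,0,255)),(circ(k,.01,z0+.1),(0,255,0)),(circ(w,.027,.064),(0,0,255)),(sq(w,.045,.045,.064,np.radians(-10)),(0,255,255))],(265,150,395,320),3.5,"pics/v4.png")
    else: cv2.imwrite("pics/v4t.png",cv2.resize(p[180:300,180:330],(750,600)))
st()
E
```

```text
t 8.3 tcp [0.5173 0.086  0.1373] psi 142.0 F [ 0.9 -0.4 -3.2] M [ 0.1  -0.12 -0.03] gap 0.0221 j6 -138.7
t 8.4 tcp [0.5173 0.086  0.1373] psi 142.0 F [ 1.  -0.2 -3.3] M [ 0.14 -0.09  0.05] gap 0.0218 j6 -138.7
```

View pics/v4.png

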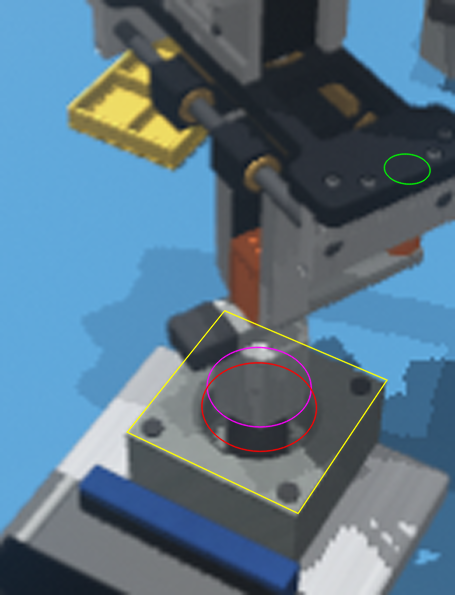

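View pics/v4t.png

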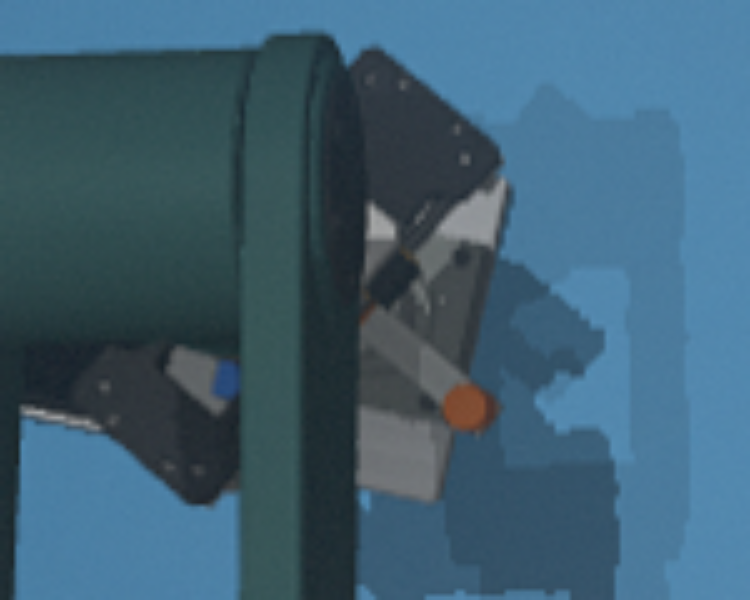

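The crank hangs over the well: its hub is centred at crop px (258,385), and the overlay mouth is at (258,405). The top view is mostly blocked by the arm; the knob is at crop px (465,405). I'll lower slowly until contact.

Call:
send_rows(motion=[0,0,0.06,0,0,0,0.06,0,0,0,0.06,0,0,0,0.06,0,0,0,0.06,0,0,0,0.06,0,0,0,0.06,0,0,0,0,0])

```text
time: 9.4
tcp_pos: [0.5169, 0.0859, 0.1114]
orientation: [0.326, 0.945, -0.0, -0.0]
contact_force: [0.2, -0.3, -3.0]
finger_gap: 0.022
```

```bash
python3 - <<'E'
from h import *
st()
E
```

```text
t 9.4 tcp [0.5169 0.0859 0.1114] psi 142.0 F [ 0.2 -0.3 -3. ] M [ 0.18 -0.11  0.02] gap 0.022 j6 -138.7
```

Call:
send_rows(motion=[0,0,0.04,0,0,0,0.04,0,0,0,0.03,0,0,0,0.03,0,0,0,0.02,0,0,0,0.02,0,0,0,0,0,0,0,0,0])

```text
time: 10.4
tcp_pos: [0.5172, 0.086, 0.1011]
orientation: [0.326, 0.945, -0.0, 0.0]
contact_force: [0.2, 0.0, -3.0]
finger_gap: 0.022
```

```bash
python3 - <<'E'
from h import *
st()
E
```

```text
t 10.4 tcp [0.5172 0.086  0.1011] psi 142.0 F [ 0.2  0.  -3. ] M [ 0.05 -0.1   0.02] gap 0.022 j6 -138.7
```

Call:
send_rows(motion=[0,0,0.02,0,0,0,0.02,0,0,0,0.02,0,0,0,0.02,0,0,0,0.02,0,0,0,0,0,0,0,0,0,0,0,0,0])

```text
time: 11.4
tcp_pos: [0.5172, 0.0859, 0.0951]
orientation: [0.326, 0.945, -0.0, 0.0]
contact_force: [-1.3, -0.7, -3.5]
finger_gap: 0.0219
```

```bash
python3 - <<'E'
from h import *
st()
E
```

```text
t 11.4 tcp [0.5172 0.0859 0.0951] psi 142.0 F [-1.3 -0.7 -3.5] M [ 0.05 -0.15  0.07] gap 0.0219 j6 -138.7
```

No stop where the hex top would be, so the flats seem to match already. The mouth should be about 4 mm above the floor. I'll go on to the floor.

Call:
send_rows(motion=[0,0,0.02,0,0,0,0.02,0,0,0,0.02,0,0,0,0.01,0,0,0,0.01,0,0,0,0,0,0,0,0,0,0,0,0,0])

```text
time: 12.4
tcp_pos: [0.5172, 0.086, 0.0912]
orientation: [0.326, 0.945, 0.0, 0.0]
contact_force: [-2.7, -1.4, 5.1]
finger_gap: 0.0216
```

```bash
python3 - <<'E'
from h import *
st()
for n in("side","top"):
    p,d=env.snapshot(n);p=np.ascontiguousarray(p[...,::-1]);cv2.imwrite(f"pics/{n}5.png",p);np.save(f"pics/{n}5.npy",d)
cv2.imwrite("pics/v5.png",cv2.resize(cv2.imread("pics/side5.png")[180:320,265:415],(643,600),interpolation=cv2.INTER_CUBIC))
E
```

```text
t 12.4 tcp [0.5172 0.086  0.0912] psi 142.0 F [-2.7 -1.4  5.1] M [0.14 0.74 0.  ] gap 0.0216 j6 -138.7
```

View pics/v5.png

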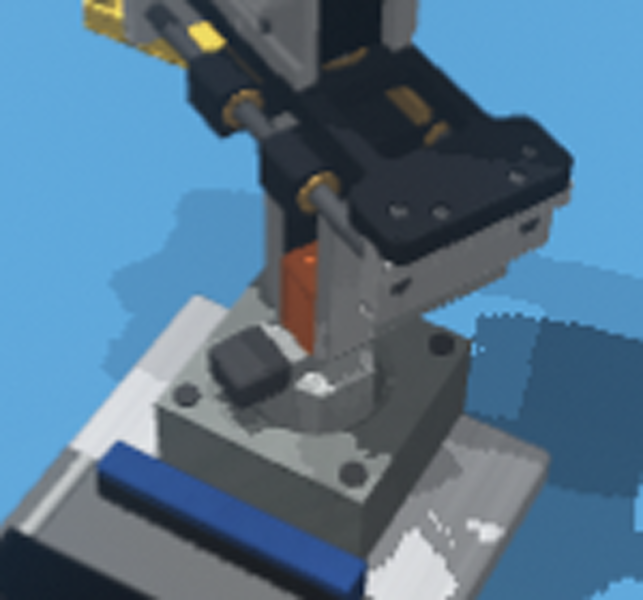

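Contact rose by about 8 N exactly at the home height (TCP z 0.0912). The picture shows the hub sunk in the well (crop px 320,400) with the arm just above the housing. Now I turn clockwise, watching the forces.

Call:
send_rows(motion=[0,0,0,3,0,0,0,5,0,0,0,7,0,0,0,7,0,0,0,7,0,0,0,7,0,0,0,7,0,0,0,7])

```text
time: 13.5
tcp_pos: [0.5175, 0.0862, 0.0912]
orientation: [0.696, 0.718, 0.001, 0.0]
contact_force: [-2.2, 0.1, 5.2]
finger_gap: 0.0215
```

```bash
python3 - <<'E'
from h import *
st()
p,d=env.snapshot("side");p=np.ascontiguousarray(p[...,::-1]);cv2.imwrite("pics/side6.png",p)
cv2.imwrite("pics/v6.png",cv2.resize(p[180:390,200:420],(629,600),interpolation=cv2.INTER_CUBIC))
E
```

```text
t 13.5 tcp [0.5175 0.0862 0.0912] psi 91.8 F [-2.2  0.1  5.2] M [0.14 0.5  0.2 ] gap 0.0215 j6 -88.5
```

View pics/v6.png

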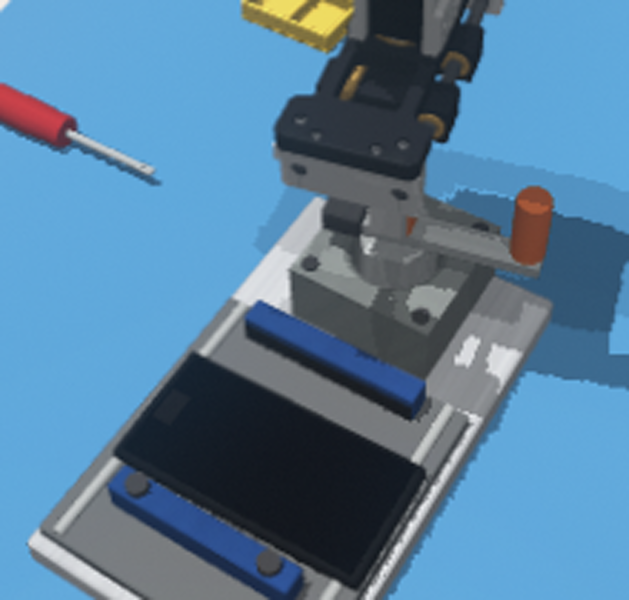

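The jaw has moved off the housing towards the phone (gap now visible at crop px 350,350), and the crank drives with about 0.2 N m. I'll continue.

Call:
send_rows(motion=[0,0,0,8,0,0,0,9,0,0,0,9,0,0,0,9,0,0,0,9,0,0,0,9,0,0,0,9,0,0,0,8])

```text
time: 14.55
tcp_pos: [0.5176, 0.0862, 0.0912]
orientation: [0.982, 0.189, 0.001, 0.0]
contact_force: [-2.9, -0.1, 4.4]
finger_gap: 0.0217
```

Call:
send_rows(motion=[0,0,0,8,0,0,0,9,0,0,0,9,0,0,0,9,0,0,0,9,0,0,0,9,0,0,0,9,0,0,0,8])

```text
time: 15.55
tcp_pos: [0.5176, 0.0861, 0.0912]
orientation: [0.913, -0.409, 0.001, -0.0]
contact_force: [-1.5, 0.2, 5.0]
finger_gap: 0.0217
```

```bash
python3 - <<'E'
from h import *
st()
p,d=env.snapshot("side");p=np.ascontiguousarray(p[...,::-1]);cv2.imwrite("pics/side7.png",p)
cv2.imwrite("pics/v7.png",cv2.resize(p[180:390,200:420],(629,600),interpolation=cv2.INTER_CUBIC))
E
```

```text
t 15.55 tcp [0.5176 0.0861 0.0912] psi -48.2 F [-1.5  0.2  5. ] M [-0.05  0.55  0.24] gap 0.0217 j6 51.5
```

View pics/v7.png

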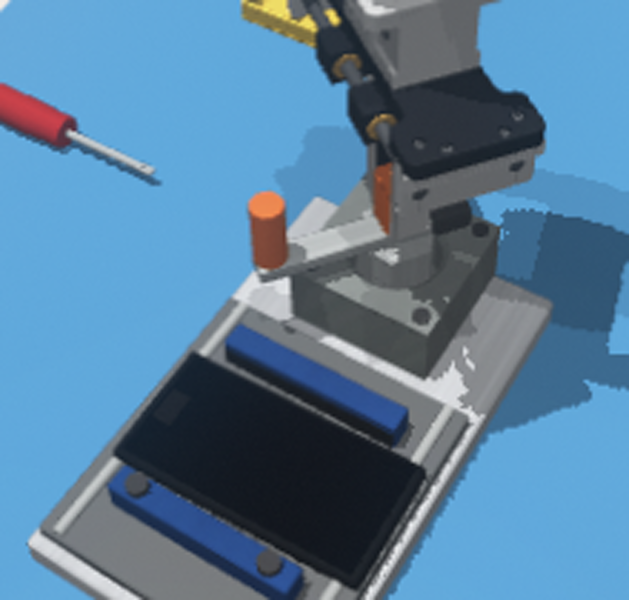

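The jaw is close to the phone, with a narrow gap left at crop px (310,390) and some gap to the stop. I'll turn further.

Call:
send_rows(motion=[0,0,0,8,0,0,0,9,0,0,0,9,0,0,0,9,0,0,0,9,0,0,0,9,0,0,0,9,0,0,0,8])

```text
time: 16.6
tcp_pos: [0.5175, 0.0859, 0.0912]
orientation: [-0.514, 0.858, -0.0, 0.0]
contact_force: [-2.8, 0.3, 5.3]
finger_gap: 0.0217
```

```bash
python3 - <<'E'
from h import *
st()
p,d=env.snapshot("side");p=np.ascontiguousarray(p[...,::-1]);cv2.imwrite("pics/side8.png",p);np.save("pics/side8.npy",d)
cv2.imwrite("pics/v8.png",cv2.resize(p[180:390,200:420],(629,600),interpolation=cv2.INTER_CUBIC))
E
```

```text
t 16.6 tcp [0.5175 0.0859 0.0912] psi -118.2 F [-2.8  0.3  5.3] M [-0.08  0.67  0.23] gap 0.0217 j6 121.4
```

View pics/v8.png

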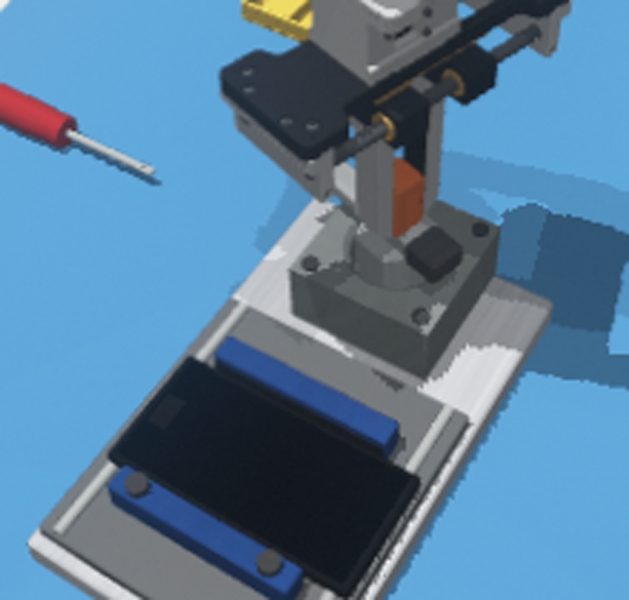

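The jaw is now against the phone and has begun pushing it towards the stop (phone edge moved to crop px 415,480). I'll turn 20° more, near the joint's limit, and then measure.

Call:
send_rows(motion=[0,0,0,4,0,0,0,4,0,0,0,4,0,0,0,4,0,0,0,4,0,0,0,0,0,0,0,0,0,0,0,0])

```text
time: 17.65
tcp_pos: [0.5175, 0.086, 0.0912]
orientation: [-0.359, 0.933, -0.0, 0.001]
contact_force: [-2.2, 0.0, 5.3]
finger_gap: 0.0219
```

```bash
cat >> h.py <<'E'
def gaps(n,d,box=(200,240,420,390)):
    C=cloud(n,d).reshape(-1,3);w=np.array([.517,.086]);a=np.radians(-10.1)
    q=C[:,:2]-w;X=q@[np.cos(a),np.sin(a)];Y=q@[-np.sin(a),np.cos(a)]
    m=(abs(X)<.045)&(Y>.05)&(Y<.27)&(C[:,2]<.07)
    for lo in range(50,262,2):
        k=m&(Y*1000>=lo)&(Y*1000<lo+2)
        if k.sum(): print(lo,int(np.median(C[k,2])*1000),end=' | ')
    print()
E
python3 - <<'E'
from h import *
st()
p,d=env.snapshot("side");p=np.ascontiguousarray(p[...,::-1]);cv2.imwrite("pics/side9.png",p);np.save("pics/side9.npy",d)
cv2.imwrite("pics/v9.png",cv2.resize(p[280:390,220:370],(800,587),interpolation=cv2.INTER_CUBIC))
gaps("side",d)
E
```

```text
t 17.65 tcp [0.5175 0.086  0.0912] psi -137.9 F [-2.2  0.   5.3] M [-0.04  0.74  0.09] gap 0.0219 j6 141.2
50 18 | 52 19 | 54 20 | 58 27 | 60 28 | 62 28 | 64 29 | 66 29 | 68 29 | 70 29 | 72 29 | 74 29 | 76 29 | 78 28 | 80 29 | 82 28 | 84 29 | 86 29 | 94 49 | 96 49 | 98 49 | 100 49 | 102 49 | 104 49 | 106 49 | 108 49 | 110 43 | 112 38 | 114 38 | 116 38 | 118 38 | 120 38 | 122 38 | 124 38 | 126 38 | 128 38 | 130 38 | 132 38 | 134 38 | 136 38 | 138 38 | 140 38 | 142 38 | 144 38 | 146 38 | 148 38 | 150 38 | 152 38 | 154 38 | 156 38 | 158 38 | 160 38 | 162 38 | 164 38 | 166 38 | 168 38 | 170 38 | 172 38 | 174 38 | 176 38 | 178 38 | 180 38 | 182 38 | 184 38 | 186 47 | 188 49 | 190 49 | 192 49 | 194 49 | 196 49 | 198 49 | 200 49 | 202 39 | 204 29 | 206 29 | 208 29 | 210 28 | 212 29 | 214 29 | 216 28 | 218 29 | 220 28 | 222 28 | 224 29 | 226 29 | 228 29 | 230 29 | 232 25 | 234 19 | 236 18 | 238 18 | 240 11 | 242 0 | 244 0 | 246 0 | 248 0 | 250 0 | 252 0 | 254 0 | 256 0 | 258 0 |
```

View pics/v9.png

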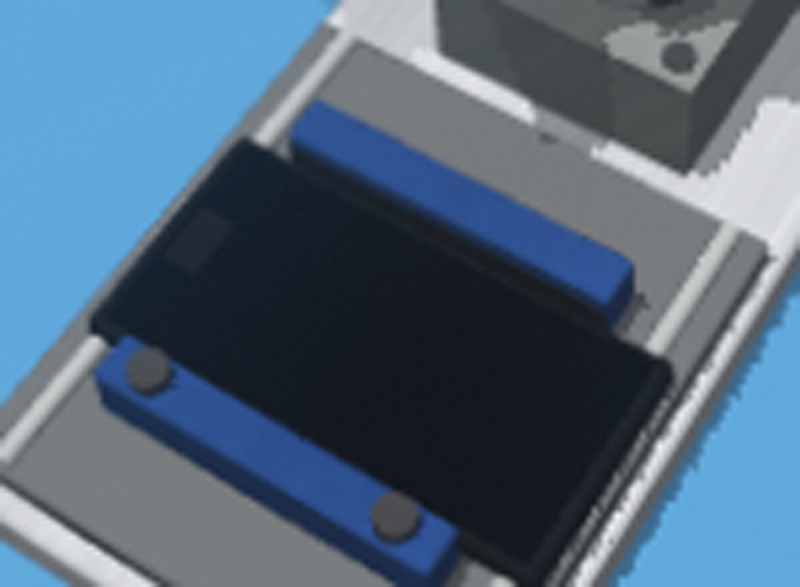

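The jaw face reads about 110 mm and the stop face about 186 mm along the bed. That is a 76 mm gap, so the phone should be at or near held. To be sure it is snug I'll regrasp and turn until the clutch slips. First I open and lift clear.

Call:
send_rows(motion=[0,0,0,0,0,0,0,0,0,0,0,0,0,0,0,0,0,0,-0.1,0,0,0,-0.3,0,0,0,-0.3,0,0,0,-0.3,0], gripper=54)

```text
time: 18.7
tcp_pos: [0.5177, 0.086, 0.1525]
orientation: [-0.358, 0.934, -0.0, 0.001]
contact_force: [0.9, -0.1, 0.9]
finger_gap: 0.0538
```

```bash
python3 - <<'E'
from h import *
st()
p,d=env.snapshot("side");p=np.ascontiguousarray(p[...,::-1]);cv2.imwrite("pics/side10.png",p)
cv2.imwrite("pics/v10.png",cv2.resize(p[150:300,270:420],(600,600),interpolation=cv2.INTER_CUBIC))
E
```

```text
t 18.7 tcp [0.5177 0.086  0.1525] psi -138.0 F [ 0.9 -0.1  0.9] M [0.08 0.01 0.  ] gap 0.0538 j6 141.3
```

View pics/v10.png

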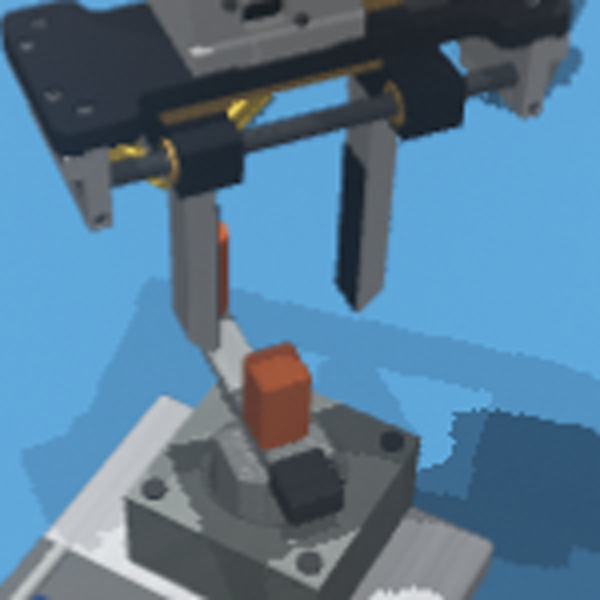

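The fingers are clear, and the crank stands seated by itself (boss at crop px 278,395). I'll wind back half a turn.

Call:
send_rows(motion=[0,0,0,-10.6,0,0,0,-10.6,0,0,0,-10.6,0,0,0,-10.6,0,0,0,-10.6,0,0,0,-10.6,0,0,0,-10.6,0,0,0,-10.6])

```text
time: 19.75
tcp_pos: [0.5173, 0.086, 0.1508]
orientation: [0.895, -0.445, 0.0, -0.0]
contact_force: [-0.3, -0.0, -0.6]
finger_gap: 0.0537
```

Call:
send_rows(motion=[0,0,0,-10.6,0,0,0,-10.6,0,0,0,-10.6,0,0,0,-10.6,0,0,0,-10.6,0,0,0,-10.6,0,0,0,-10.6,0,0,0,-10.4])

```text
time: 20.75
tcp_pos: [0.5173, 0.0859, 0.1508]
orientation: [0.962, 0.273, 0.0, 0.0]
contact_force: [0.7, -0.2, 0.5]
finger_gap: 0.0539
```

Call:
send_rows(motion=[0,0,0,-10.4,0,0,0,0,0,0,0.2,0,0,0,0.2,0,0,0,0.2,0,0,0,0.2,0,0,0,0.15,0,0,0,0.03,0])

```text
time: 21.75
tcp_pos: [0.5166, 0.0859, 0.0904]
orientation: [0.934, 0.356, -0.001, -0.0]
contact_force: [-1.1, 1.4, -0.4]
finger_gap: 0.054
```

Call:
send_rows(motion=[0,0,0,0,0,0,0,0,0,0,0,0,0,0,0,0,0,0,0,0,0,0,0,0,0,0,0,0,0,0,0,0], gripper=10, force=30)

```text
time: 22.75
tcp_pos: [0.5175, 0.086, 0.0919]
orientation: [0.934, 0.356, 0.0, 0.0]
contact_force: [0.8, -0.1, 2.4]
finger_gap: 0.0221
```

```bash
python3 - <<'E'
from h import *
st()
E
```

```text
t 22.75 tcp [0.5175 0.086  0.0919] psi 41.8 F [ 0.8 -0.1  2.4] M [ 0.05 -0.18  0.18] gap 0.0221 j6 -38.5
```

Call:
send_rows(motion=[0,0,0,5,0,0,0,5,0,0,0,5,0,0,0,5,0,0,0,5,0,0,0,5,0,0,0,5,0,0,0,5])

```text
time: 23.75
tcp_pos: [0.5174, 0.086, 0.0918]
orientation: [1.0, 0.014, 0.0, 0.0]
contact_force: [-0.2, -0.2, 2.4]
finger_gap: 0.0217
```

```bash
python3 - <<'E'
from h import *
st()
p,d=env.snapshot("side");p=np.ascontiguousarray(p[...,::-1]);cv2.imwrite("pics/side11.png",p);np.save("pics/side11.npy",d)
cv2.imwrite("pics/v11.png",cv2.resize(p[280:390,220:370],(800,587),interpolation=cv2.INTER_CUBIC))
gaps("side",d)
a=cv2.imread("pics/side9.png");q=cv2.absdiff(a,p)[290:390,215:350];print('diff',q.max(),(q.max(2)>30).sum())
E
```

```text
t 23.75 tcp [0.5174 0.086  0.0918] psi 1.6 F [-0.2 -0.2  2.4] M [-0.02 -0.12  0.31] gap 0.0217 j6 1.6
50 19 | 52 19 | 54 20 | 58 27 | 60 28 | 62 28 | 64 28 | 66 28 | 68 29 | 70 29 | 72 29 | 74 29 | 76 29 | 78 29 | 80 29 | 82 29 | 84 29 | 94 48 | 96 49 | 98 49 | 100 49 | 102 49 | 104 49 | 106 49 | 108 49 | 110 44 | 112 38 | 114 38 | 116 38 | 118 38 | 120 38 | 122 38 | 124 38 | 126 38 | 128 38 | 130 38 | 132 38 | 134 38 | 136 38 | 138 38 | 140 38 | 142 38 | 144 38 | 146 38 | 148 38 | 150 38 | 152 38 | 154 38 | 156 38 | 158 38 | 160 38 | 162 38 | 164 38 | 166 38 | 168 38 | 170 38 | 172 38 | 174 38 | 176 38 | 178 38 | 180 38 | 182 38 | 184 38 | 186 48 | 188 49 | 190 49 | 192 49 | 194 49 | 196 49 | 198 49 | 200 49 | 202 39 | 204 29 | 206 29 | 208 28 | 210 28 | 212 28 | 214 28 | 216 29 | 218 29 | 220 29 | 222 29 | 224 29 | 226 29 | 228 29 | 230 29 | 232 25 | 234 19 | 236 18 | 238 18 | 240 11 | 242 0 | 244 0 | 246 0 | 248 0 | 250 0 | 252 0 | 254 0 | 256 0 | 258 0 | 
diff 79 72
```

View pics/v11.png

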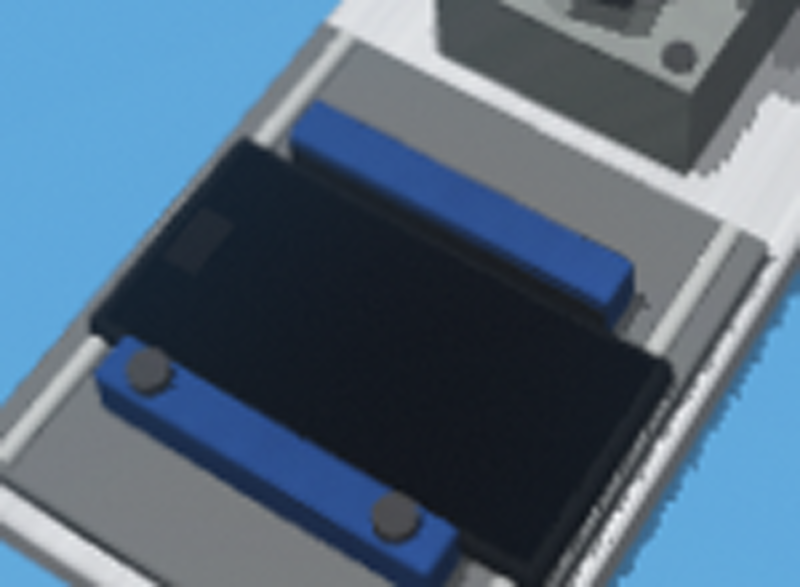

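Forty more degrees left jaw and phone where they were (gap still 76 mm), and the torque rose to about 0.3 N m. That means the clutch is slipping and the phone is held. I'll release, lift clear and move back.

Call:
send_rows(motion=[0,0,0,0,0,0,0,0,0,0,0,0,0,0,0,0,0,0,-0.1,0,0,0,-0.3,0,0,0,-0.4,0,0,0,-0.5,0], gripper=54)

```text
time: 24.8
tcp_pos: [0.5172, 0.086, 0.1713]
orientation: [1.0, 0.015, 0.0, 0.0]
contact_force: [0.5, 0.5, 0.3]
finger_gap: 0.0544
```

Call:
send_rows(motion=[0,0,-0.6,0,0,0,-0.6,0,-0.5,0,0,0,-0.5,0,0,0,-0.5,0,0,0,-0.5,0,0,0,-0.3,0,0,0,0,0,0,0])

```text
time: 25.8
tcp_pos: [0.379, 0.0818, 0.2434]
orientation: [1.0, 0.015, 0.002, -0.0]
contact_force: [-0.1, -0.1, 0.0]
finger_gap: 0.0537
```

```bash
python3 - <<'E'
from h import *
st()
for n in("side","top"):
    p,d=env.snapshot(n);p=np.ascontiguousarray(p[...,::-1]);cv2.imwrite(f"pics/{n}12.png",p);np.save(f"pics/{n}12.npy",d)
    C=cloud(n,d).reshape(-1,3)
    P=C[(np.hypot(*(C[:,:2]-[.517,.086]).T)<.09)&(C[:,2]>.105)&(C[:,2]<.16)]
    B=P[np.hypot(*(P[:,:2]-[.517,.086]).T)<.025];K=P[np.hypot(*(P[:,:2]-[.517,.086]).T)>.055]
    for q in(B,K):
        if len(q): print(n,len(q),'top z',np.percentile(q[:,2],90).round(4),q.mean(0).round(4))
gaps("side",np.load("pics/side12.npy"))
E
```

```text
t 25.8 tcp [0.379  0.0818 0.2434] psi 1.8 F [-0.1 -0.1  0. ] M [-0.05 -0.12 -0.  ] gap 0.0537 j6 2.0
side 268 top z 0.1258 [0.5161 0.0921 0.1199]
side 202 top z 0.1322 [0.5208 0.0172 0.1229]
top 102 top z 0.128 [0.5147 0.0833 0.1239]
top 67 top z 0.1347 [0.5193 0.009  0.131 ]
50 18 | 52 19 | 54 20 | 58 27 | 60 28 | 62 29 | 64 29 | 66 29 | 68 28 | 70 28 | 72 29 | 74 29 | 76 29 | 78 29 | 80 29 | 82 29 | 84 29 | 94 49 | 96 49 | 98 49 | 100 49 | 102 49 | 104 49 | 106 49 | 108 49 | 110 44 | 112 37 | 114 38 | 116 38 | 118 38 | 120 38 | 122 38 | 124 38 | 126 38 | 128 38 | 130 38 | 132 38 | 134 38 | 136 38 | 138 38 | 140 38 | 142 38 | 144 38 | 146 38 | 148 38 | 150 38 | 152 38 | 154 38 | 156 38 | 158 38 | 160 38 | 162 38 | 164 38 | 166 38 | 168 38 | 170 38 | 172 38 | 174 38 | 176 38 | 178 38 | 180 38 | 182 38 | 184 39 | 186 47 | 188 49 | 190 49 | 192 49 | 194 49 | 196 49 | 198 49 | 200 49 | 202 39 | 204 29 | 206 28 | 208 29 | 210 29 | 212 29 | 214 28 | 216 28 | 218 29 | 220 29 | 222 29 | 224 29 | 226 28 | 228 29 | 230 29 | 232 25 | 234 19 | 236 19 | 238 18 | 240 11 | 242 0 | 244 0 | 246 0 | 248 0 | 250 0 | 252 0 | 254 0 | 256 0 | 258 1 |
```

View pics/side12.png

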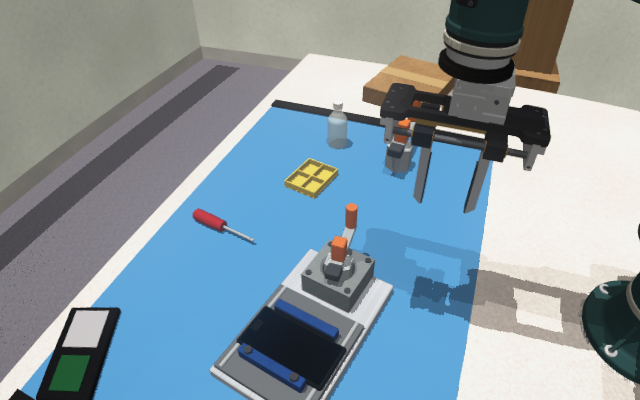

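View pics/top12.png

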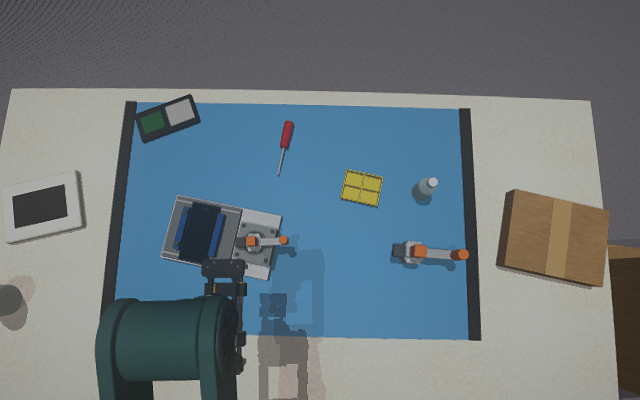

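The crank stands home in the well, with its boss at side (339,248) and knob at (351,215). Boss top reads 126–128 mm and knob top 132–135 mm, against 126 and 132 expected. The phone is held between jaw and stop. Bottle (338,125), tray (311,178) and screwdriver (222,226) are unmoved. I'll hand the job in.

```bash
python3 - <<'E'
from plant import env
print(env.job_done())
E
```

```text
the job is handed in; nothing more can be done
None
```

The phone is clamped between the jaw and the stop, and the crank is left standing fully seated in the well. I handed the job in at about 26 s, with the robot touching nothing.

**What I did:** I gripped the smaller crank by its boss and lowered it into the well. Its hex happened to match straight away, so it went home without a search. I turned it about 280° clockwise, regrasped it half a turn back, and turned 40° more. Over those last 40° the jaw did not move, so the clutch was slipping.

**Last checks:**
- **Crank height:** boss top reads 126 mm in the side view and 128 mm in the top view (126 expected). Knob top reads 132 and 135 mm (132 expected).
- **Jaw to stop:** the gap is about 76 mm, and it did not change after release.
- **Surroundings:** the bottle, tray and screwdriver look unmoved in both views.

**Did not agree exactly:**
- **Cameras:** they differed by 2–5 mm (one late reading by 9 mm) along y. I used the mean, which the grip and the fit in the well bore out.
- **Clutch torque:** the last reading was about 0.31 N m against the nominal 0.25. I put that down to sensor noise and friction.
- **Phone against the stop:** the contact edge can't be seen from the side camera, so that it is snug rests on the 76 mm gap and the slipping clutch.

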